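# Unload the bench mixer with the left-hand clamp knob

### The job

The mixing is done, so unload the bench mixer: its clamp knob has a left-hand thread, so turn it clockwise until it is fully unscrewed to its stop, swing the clamp arm well aside by its hand pin, lift the clear cover off and stand it on the round cork mat. Then stand every bottle that is in the dish upright on the white tile, put the cover back in the dish with its whole edge down inside the rim, and swing the clamp arm back over it to its stop, leaving the knob unscrewed. Leave the other glassware and bottles alone.

Things in the scene. Friction and masses are not known exactly. Their poses are not given: they have to be found in the camera images.
- mixer_floor (a point): centre of the flat round floor of the bench mixer's dish, 35 mm above the bench: a white housing 285 x 200 x 33 mm (it reaches from 115 mm in front of this point to 170 mm behind it) fixed to the bench, with an upstanding aluminium rim round the dish (inner radius 90 mm, outer 97 mm, 12 mm high above the floor). x points to the back, where the clamp's post stands; z up
- clamp_hinge (a point): point on the vertical axis of the clamp arm's pivot post (30 mm thick, top of the pivot 17 mm above this point), 140 mm behind the dish centre; this point is at half the thickness of the arm, 182 mm above the bench. It does not turn with the arm
- clamp_pin (a point): centre of the upright round steel hand pin (14 mm thick, top 18 mm above this point, arm's top face 53 mm below it) at the free end of the clamp arm, 205 mm from the pivot axis; it moves with the arm. The arm is an aluminium bar 26 mm wide and 14 mm thick
- clamp (a joint): angle of the clamp arm, rad: 0 = across the cover, its free end to the front (stop); grows as the pin end swings to the mixer's left (clockwise seen from above), up to 1.8. The pivot is stiff (about 0.3 N m) and the arm stays where it is left. While the screw's pad is down in the cover's boss the arm cannot swing
- knob_grip (a point): grip point of the black clamp knob, on its upright axis 140 mm from the pivot axis, over the dish centre when the clamp is at 0, 65 mm from the hand pin. Knob: disc 42 mm across with a bar grip 40 mm long (along this point's x), 14 mm thick (y), 36 mm high; this point is 12 mm below the bar's top, 23 mm above the disc. It turns and rises with the knob
- knob (a joint): turn of the knob, rad: 0 = tight (stop); it has a coarse LEFT-HAND thread and grows as the knob is turned clockwise seen from above, up to a stop at 3.9; knob, screw and pad rise 4.5 mm per rad. Friction about 0.06 N m. The pad (18 mm across) starts about 11 mm deep in the cover's boss and is clear of it above about 2.6 rad
- cover_grip (a point): middle of the boss on the loose cover, z up. Cover: clear round hood 172 mm across (inner radius 81), flat top 87 mm above its lower edge, open below, 0.3 kg; on top a round boss 42 mm across, 36 mm high, with a recess 28 mm across, 13 mm deep for the clamp's pad. This point: 111 mm above the lower edge, 12 mm below the boss's top. In place it stands on the dish floor inside the rim (4 mm play)
- tile: white square tile 165 x 165 mm, its top 4 to 5 mm above the bench, fixed; origin under its centre, x and y along its sides
- mat: round cork mat, 190 mm across, 4 mm thick, fixed; origin under its centre
- bottle1_mid (a point): centre, half-way up (38.5 mm above its foot), of a small round capped bottle, 42 mm across, 77 mm high (the cap, 26 mm across, is its top 18 mm), about 0.08 kg; z is up. It stands in the mixer's dish under the cover, or is absent
- bottle2_mid (a point): centre, half-way up (38.5 mm above its foot), of a small round capped bottle, 42 mm across, 77 mm high (the cap, 26 mm across, is its top 18 mm), about 0.08 kg; z is up. It stands in the mixer's dish under the cover, or is absent
- bottle3_mid (a point): centre, half-way up (38.5 mm above its foot), of a small round capped bottle, 42 mm across, 77 mm high (the cap, 26 mm across, is its top 18 mm), about 0.08 kg; z is up. It stands in the mixer's dish under the cover, or is absent
- measuring_cyl: measuring cylinder, 209 mm high, loose bystander, to be left alone; origin at the centre of its foot
- flask: conical flask, 85 mm across, 144 mm high, loose bystander, to be left alone; origin at the centre of its foot

How it is judged:
By the outcome, as a careful person would: the job done as asked, in the order asked, and still so for the second after the job is handed in, with the robot touching nothing.
Of bottle1, bottle2, bottle3 only 1 to 3 are there at a start; the rules pass over those that are not, and their reading is None.
At some moment in a run one of cover may be knocked a few centimetres aside while the robot is not near it.
It also fails if it takes over 208 s, if anything falls off the work surface, if the arm or the gripper's body presses on something with over 40 N, if the wrist force passes 120 N, or if a joint passes its speed limit or range.

### The arm

A 7-joint arm with a two-finger parallel gripper is mounted at the origin on a cart in front of the work surface, level with it; the furniture and walls round the work are solid. World frame = base frame: x ahead of the robot, y to its left, z up, the work surface at z = 0. Lengths are in mm, angles in rad, forces in N, time in s.
With the tool pointing down it reaches from about 400 to 850 mm from the base axis. Payload 10.4 kg.
Tool frame: the origin (TCP) lies at the very end of the fingers, on their centre line; the grasp point (between the pads) lies 19 mm behind it (bot.pinch_z is the z of the grasp point in the tool frame, in mm); z points along the fingers, y is the direction in which the jaws open and shut (so a half turn about z gives the same grasp; the last joint's range is limited). The gripper opens to 85 mm and grips with 20 to 120 N. Pads are 22 mm wide; open, the fingers measure 114 mm over their backs; the gripper's body (76 mm by 85 mm) begins 54 mm behind the grasp point. The pads swing forward as they close: fully open they stand 13 mm farther back than shut.
Start: joints at [-1.188, 0.332, -0.065, 1.46, 0.022, 1.35, -0.088], TCP at [246.711, 574.269, 231.338] pointing down, gripper open.
Joint ranges: [-2.6, 2.6], [-0.5, 2.12], [-1.47, 1.34], [0.16, 2.42], [-1.27, 4.41], [0.06, 2.06], [-2.6, 2.6]. Speed limits (rad/s): [2.22, 2.22, 2.79, 2.79, 3.14, 3.14, 3.14].

### API

Orientations are given as a unit quaternion [x, y, z, w].
In Python, from plant import read_state, viewer, order, bot gives the robot as it stands. The module is installed in compiled form; this text tells all that it offers.
- The arm moves only by the tool drive_tool, never from a script. Its argument "steps" is text: rows parted by semicolons, each of 5 numbers parted by spaces: the shift along the world's x, y, z in mm, then the turn about the world's z in degrees, then the closure, from -1 (fully open) to 1 (shut), so that 0 is half open. A call has 1 to 8 rows; each row shifts and turns the commanded pose from where the row before left it; what a row does not reach is not made up. A row lasts 1/8 s, in which the tool goes at most 62.5 mm and 10.7 degrees, less where a joint would pass 70% of its speed; a pose out of reach is approached as far as the arm can. A call with a gripper value outside its range is refused whole. The fingers move at their own pace and stop on an object; the grip force is fixed at half the most. Time passes only in rows, so rows that do not move let the fingers close. It gives the time, the measured TCP pose, the force and the opening at its end, in the units of the state.
- read_state(): the state, without advancing time (a new reading comes with each control period).
- viewer.get_image(name): name is "scene" or "top"; returns a dict with "frame" (400x640x3 uint8, red, green, blue), "vfov" (degrees; the focal length in pixels is half the picture's height over the tangent of half this angle, whatever the lens; pixels are square), "cx", "cy" (the principal point, pixels), "rvec" (rotation vector, rad) and "tvec" (3), from world to camera coordinates, as OpenCV has them. Camera axes: x right, y down, z forward; pixel columns grow to the right and rows downward; lengths in mm; the calibration is good to about 2 mm. A picture is of the moment at which its call begins. There is no depth.
- order.job_done(): hands the job in, once; it reports no verdict.
The state is a dict: "time": time; "joint_pos": joint angles; "dq": joint speeds; "tau": joint torques, N m; "eef_pos": TCP position; "tcp_rot": TCP orientation; "contact_force": force on the tool from outside, world axes, zero at the start; "ft_torque": the same for the moment, N m; "opening": finger opening in mm.
Only numpy, scipy, OpenCV 4.12 (cv2) and the standard library are available. Lean on these libraries where they do the work, as an engineer would, in place of code of your own. Each camera call takes 0.05 s, during which the arm holds its last target. There are 200 camera calls.

## Working session

There is one attempt and no reset: what is moved stays moved. The work goes in short steps, Python scripts to look and compute and a tool call to move; the robot and the scene stay as the last step left them, time stands still between calls to the robot, and variables do not carry over. Pictures are saved under pics/ and viewed, about 12 in all and at most 16, crops included, and the job is handed in when it is done.

Besides the shell and the picture viewer there is one more tool, called after ">>>" as name(argument=value, ...), one argument or row to a line, values as JSON. drive_tool: Moves the arm, as the interface text tells. Its arguments: {"type":"object","properties":{"steps":{"type":"string"}},"required":["steps"]}

```bash
mkdir -p pics
cat > h.py <<'E'
import numpy as np, cv2
from plant import read_state, viewer, order, bot
def snap(n,fn=None):
    d=viewer.get_image(n)
    if fn: cv2.imwrite('pics/'+fn,d['frame'][:,:,::-1])
    return d
def cam(d):
    f=200/np.tan(np.radians(d['vfov'])/2)
    K=np.array([[f,0,d['cx']],[0,f,d['cy']],[0,0,1.]])
    R=cv2.Rodrigues(np.array(d['rvec'],float))[0]; return K,R,np.array(d['tvec'],float).ravel()
def proj(d,P):
    K,R,t=cam(d); q=(K@(R@np.atleast_2d(P).astype(float).T+t[:,None])).T; return q[:,:2]/q[:,2:]
def ray(d,u,v,z):
    K,R,t=cam(d); c=-R.T@t; r=R.T@np.linalg.inv(K)@np.array([u,v,1.]); return c+r*(z-c[2])/r[2]
E
python3 - <<'E'
from h import *
for n in('scene','top'):
    d=snap(n,n+'1.png'); K,R,t=cam(d); print(n,d['vfov'],d['cx'],d['cy'],-R.T@t,R[2])
print(read_state(),bot.pinch_z)
E
```

```text
scene 55.70304328459221 322.4486572775594 203.00016123255295 [  89.71232417 -538.60281282  817.8647835 ] [ 0.5139716   0.53775564 -0.66832033]
top 57.03816335507704 312.67152818224605 191.37519051326962 [ 431.0103273   -20.46892945 1042.26047421] [ 1.81192517e-01  2.76462324e-04 -9.83447607e-01]
{'time': 0.1, 'joint_pos': array([-1.18756482,  0.33281456, -0.06468819,  1.46085616,  0.02159586,
        1.34987357, -0.08851715]), 'dq': array([-0.00063819,  0.00012836,  0.00104083, -0.00164121, -0.00031846,
       -0.00133446, -0.00048161]), 'tau': array([ 1.38890427e-03, -6.26744127e+01,  4.92264878e-02, -3.92428708e+01,
        1.64085900e-02,  7.17347677e-03, -1.91230123e-05]), 'eef_pos': array([246.61757777, 573.93052914, 230.59233297]), 'tcp_rot': array([ 2.01530990e-01,  9.79481937e-01, -6.20350998e-04, -9.93690572e-05]), 'contact_force': array([0.11892579, 0.8486359 , 0.84477844]), 'ft_torque': array([-0.00654651, -0.00521342, -0.01211899]), 'opening': 85.28839378681609} -18.700000000000003
```

View pics/scene1.png

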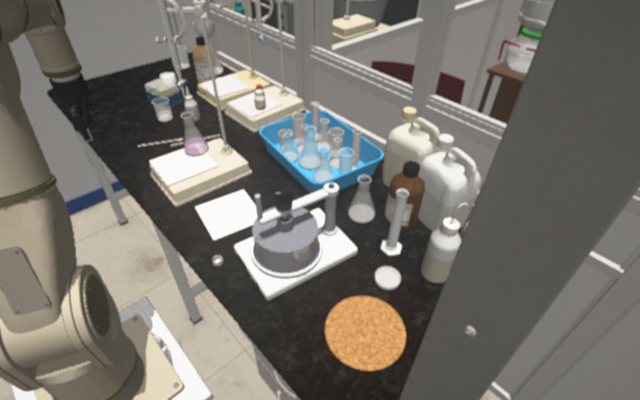

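View pics/top1.png

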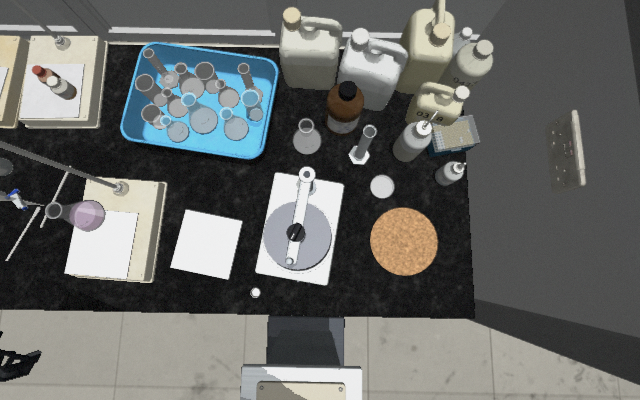

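Run:
```python
import cv2,numpy as np
a=cv2.imread('pics/top1.png')[145:300,160:450]; b=cv2.imread('pics/scene1.png')[165:305,185:365]
a=cv2.resize(a,None,fx=2.75,fy=2.75,interpolation=2); 
cv2.imwrite('pics/c1.png',a)
b=cv2.resize(b,None,fx=4,fy=4,interpolation=2);cv2.imwrite('pics/c2.png',b)
```

```text
(no output)
```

View pics/c1.png

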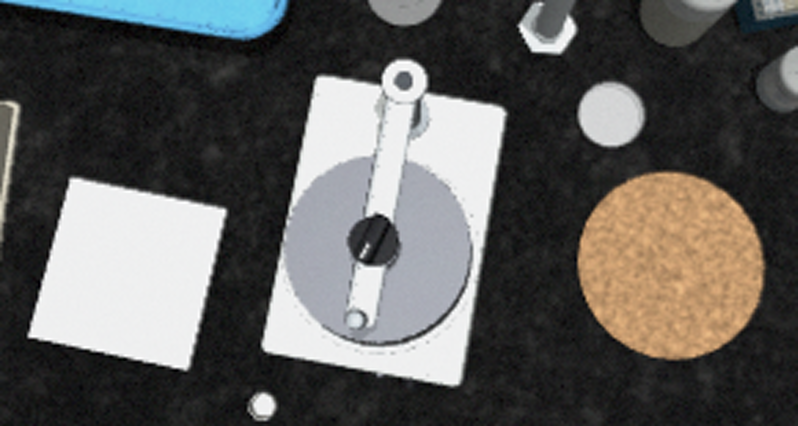

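View pics/c2.png

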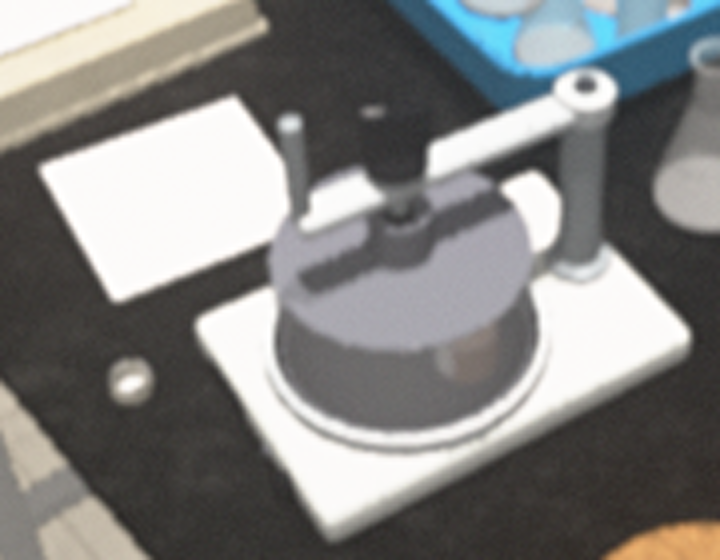

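```bash
cat > m.py <<'E'
from h import *
d=snap('top')
T=lambda x,y,z:ray(d,160+x/2.75-.3,145+y/2.75-.3,z)
cs=[T(x,y,33) for x,y in((317,76),(505,107),(461,385),(263,351))]
for c in cs: print('housing',c.round(1))
print([np.linalg.norm(cs[i]-cs[i-3]).round(1) for i in range(4)])
print('pivot',T(404,81,199),'pin',T(356,319,260),'knob',T(374,240,240))
ax=((cs[0]-cs[3])+(cs[1]-cs[2])); ax/=np.linalg.norm(ax); m=(cs[2]+cs[3])/2; print('ax',ax,np.degrees(np.arctan2(ax[1],ax[0])),'floor',m+ax*115,'hinge',m+ax*255)
ts=[T(x,y,4.5) for x,y in((71,178),(227,208),(188,370),(28,337))]
print('tile',sum(ts)/4,[t.round(0) for t in ts]); 
print('mat',T(671,265,4),T(578,265,4),T(764,265,4))
print('cyl',T(548,30,0),'flask',ray(d,308,142,0),'small',T(262,406,0),'disc',T(611,114,0))
d2=snap('scene');
S=lambda x,y,z:ray(d2,185+x/4-.3,165+y/4-.3,z)
print('scene pivot',S(584,88,199),'pin',S(290,123,260),'bottle?',S(475,380,35))
print('tile',[S(x,y,4.5).round(0) for x,y in((238,95),(40,170),(118,302))])
E
python3 m.py
```

```text
housing [669.2  87.   33. ]
housing [ 640.9 -105.6   33. ]
housing [365.  -64.4  33. ]
housing [393.3 128.9  33. ]
[np.float64(194.6), np.float64(278.9), np.float64(195.3), np.float64(279.1)]
pivot [627.21195728  -5.15185426 199.        ] pin [426.93518048  25.85132233 260.        ] knob [488.40798722  14.78344269 240.        ]
ax [ 9.88862065e-01 -1.48834860e-01 -4.07502490e-16] -8.559411043861726 floor [492.87442239  15.11195153  33.        ] hinge [631.31511155  -5.72492889  33.        ]
tile [467.70337577 273.1869783    4.5       ] [array([563., 340.,   4.]), array([535., 177.,   4.]), array([372., 207.,   4.]), array([401., 369.,   4.])]
mat [ 486.15950429 -277.98855174    4.        ] [ 484.2137762  -183.22743806    4.        ] [ 488.10646498 -372.80969515    4.        ]
cyl [ 732.5438034  -153.78644021    0.        ] flask [770.93805926  -3.36937243   0.        ] small [338.54327264 132.12815316   0.        ] disc [ 642.57005598 -219.76106258    0.        ]
scene pivot [624.08912883  -8.67395309 199.        ] pin [426.32053182  26.07236562 260.        ] bottle? [501.55653545 -40.32073513  35.        ]
tile [array([569., 343.,   4.]), array([401., 368.,   4.]), array([373., 205.,   4.])]
```

Run:
```python
from h import *
d2=snap('scene');d=snap('top')
for z in(200,220,230,240,250,260):
    print(z,((proj(d2,[489,15,z])-[185,165])*4).round(0),((proj(d,[489,15,z])-[160,145])*2.75).round(0))
def up(x,ox,w,s):return cv2.resize(x['frame'][ox[1]:ox[1]+w,ox[0]:ox[0]+w,::-1],None,fx=s,fy=s,interpolation=cv2.INTER_CUBIC)
cv2.imwrite('pics/k.png',np.hstack([up(d2,(265,180),40,10),up(d,(276,212),40,10)]))
```

```text
200 [[394. 161.]] [[375. 242.]]
220 [[393. 136.]] [[374. 240.]]
230 [[392. 123.]] [[373. 239.]]
240 [[391. 111.]] [[373. 238.]]
250 [[390.  97.]] [[372. 237.]]
260 [[389.  84.]] [[372. 237.]]
```

View pics/k.png

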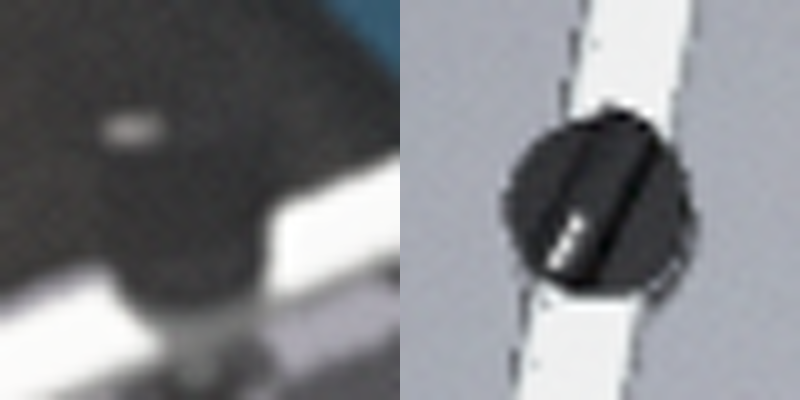

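>>> drive_tool(
  steps="20 -46 10 -3 -1; 20 -46 10 0 -1; 20 -46 10 0 -0.1; 20 -46 10 0 -0.1; 20 -47 10 0 -0.1; 20 -47 10 0 -0.1; 20 -47 5 0 -0.1; 20 -47 5 0 -0.1",
)

```text
time: 1.3
eef_pos: [407.1, 200.6, 301.7]
tcp_rot: [0.227, 0.974, 0.0, 0.0]
contact_force: [0.1, 0.5, 0.6]
opening: 46.8
```

>>> drive_tool(
  steps="20 -47 0 0 -0.1; 20 -47 0 0 -0.1; 21 -47 0 0 -0.1; 21 -46 0 0 -0.1; 0 0 0 0 -0.1; 0 0 0 0 -0.1",
)

```text
time: 2.05
eef_pos: [488.5, 15.8, 301.2]
tcp_rot: [0.227, 0.974, 0.0, -0.0]
contact_force: [0.7, 0.1, 1.0]
opening: 46.6
```

```bash
cat > s.py <<'E'
from h import *
s=read_state(); p=s['eef_pos']; q=s['tcp_rot']; 
from scipy.spatial.transform import Rotation as R
M=R.from_quat(q).as_matrix(); print('t',s['time'],'p',p.round(1),'jaw',np.degrees(np.arctan2(M[1,1],M[0,1])).round(1),'z',M[:,2].round(3),'open',round(s['opening'],1),'F',s['contact_force'].round(1),'T',s['ft_torque'].round(2),'q',s['joint_pos'].round(2))
E
python3 s.py; python3 -c "
from h import *
d=snap('scene','x.png')
cv2.imwrite('pics/s2.png',cv2.resize(d['frame'][100:300,180:400,::-1],None,fx=3,fy=3,interpolation=2))"
```

```text
t 2.05 p [488.5  15.8 301.2] jaw 63.8 z [-0.  0. -1.] open 46.6 F [0.7 0.1 1. ] T [ 0.03 -0.01  0.02] q [-0.61 -0.02  0.48  1.72  0.01  1.44  0.98]
```

View pics/s2.png

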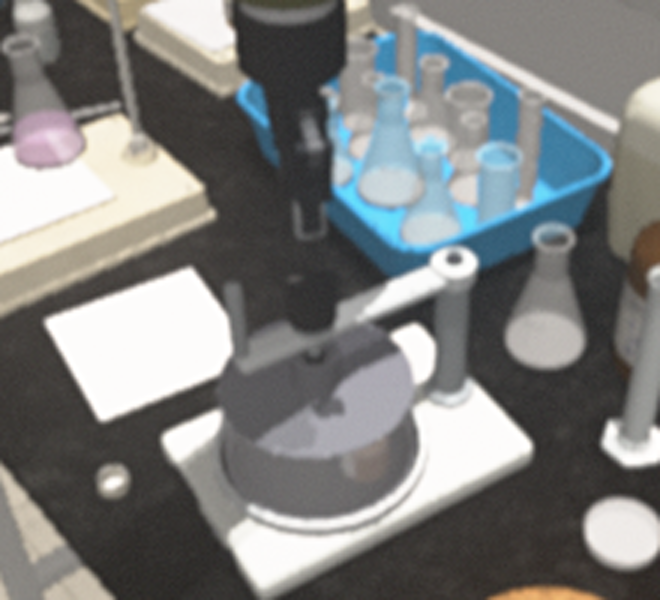

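>>> drive_tool(
  steps="0.5 -0.8 -20 0 -0.1; 0 0 -20 0 -0.1; 0 0 -15 0 -0.1; 0 0 -10 0 -0.1; 0 0 -8 0 -0.1; 0 0 -7 0 -0.1; 0 0 0 0 -0.1",
)

```text
time: 2.98
eef_pos: [489.1, 14.5, 221.0]
tcp_rot: [0.227, 0.974, -0.0, -0.0]
contact_force: [0.2, -1.2, 0.4]
opening: 47.3
```

>>> drive_tool(
  steps="0 0 0 0 0.3; 0 0 0 0 0.6; 0 0 0 0 1; 0 0 0 0 1; 0 0 0 0 1; 0 0 0 0 1",
)

```text
time: 3.72
eef_pos: [490.2, 16.1, 222.2]
tcp_rot: [0.226, 0.974, 0.001, 0.001]
contact_force: [3.2, 5.9, 1.9]
opening: 12.5
```

```bash
python3 s.py
```

```text
t 3.725 p [490.2  16.1 222.2] jaw 63.8 z [ 0.003  0.002 -1.   ] open 12.5 F [3.2 5.9 1.9] T [ 1.18 -0.63  0.05] q [-0.6   0.02  0.49  1.84 -0.01  1.27  1.  ]
```

>>> drive_tool(
  steps="1 1.8 0.5 -4 1; 0 0 0.6 -8 1; 0 0 0.8 -10 1; 0 0 0.8 -10 1; 0 0 0.8 -10 1; 0 0 0.8 -10 1; 0 0 0 0 1",
)

```text
time: 4.6
eef_pos: [490.6, 16.9, 226.2]
tcp_rot: [0.63, 0.776, 0.001, 0.0]
contact_force: [0.1, 3.4, 3.8]
opening: 12.4
```

```bash
python3 s.py
```

```text
t 4.6 p [490.6  16.9 226.2] jaw 11.8 z [ 0.001  0.001 -1.   ] open 12.4 F [0.1 3.4 3.8] T [ 0.67  0.09 -0.01] q [-0.61  0.02  0.5   1.84 -0.01  1.28  0.09]
```

>>> drive_tool(
  steps="0 0 0.8 -10 1; 0 0 0.8 -10 1; 0 0 0.8 -10 1; 0 0 0.8 -10 1; 0 0 0.8 -10 1; 0 0 0.8 -10 1; 0 0 0.8 -10 1; 0 0 0 0 1",
)

```text
time: 5.6
eef_pos: [491.1, 17.0, 231.8]
tcp_rot: [0.961, 0.275, 0.001, -0.0]
contact_force: [3.3, 4.6, 1.8]
opening: 12.6
```

>>> drive_tool(
  steps="0 0 0.8 -10 1; 0 0 0.8 -10 1; 0 0 0.8 -10 1; 0 0 0.8 -10 1; 0 0 0.8 -10 1; 0 0 0.8 -10 1; 0 0 0.8 -10 1; 0 0 0 0 1",
)

```text
time: 6.6
eef_pos: [491.3, 16.5, 237.3]
tcp_rot: [0.945, -0.326, 0.001, -0.001]
contact_force: [5.2, 2.2, -1.6]
opening: 12.5
```

```bash
python3 s.py
```

```text
t 6.6 p [491.3  16.5 237.3] jaw -128.1 z [ 0.003  0.    -1.   ] open 12.5 F [ 5.2  2.2 -1.6] T [ 0.65 -1.39 -0.05] q [-0.64  0.01  0.52  1.82 -0.01  1.31 -2.35]
```

>>> drive_tool(
  steps="0 0 0 0 0.4; 0 0 0 0 -0.1; 0 0 0 0 -0.1; 0 0 0 0 -0.1; 0 0 20 0 -0.1; 0 0 22 0 -0.1; 0 0 0 10 -0.1; 0 0 0 10 -0.1",
)

```text
time: 7.6
eef_pos: [490.3, 16.2, 279.1]
tcp_rot: [0.988, -0.156, 0.0, -0.0]
contact_force: [0.3, -1.0, -0.6]
opening: 47.1
```

>>> drive_tool(
  steps="0 0 0 10 -0.1; 0 0 0 10 -0.1; 0 0 0 10 -0.1; 0 0 0 10 -0.1; 0 0 0 10 -0.1; 0 0 0 10 -0.1; 0 0 0 10 -0.1; 0 0 0 10 -0.1",
)

```text
time: 8.6
eef_pos: [490.1, 16.3, 278.8]
tcp_rot: [0.857, 0.516, -0.0, 0.0]
contact_force: [-0.4, -0.5, 0.3]
opening: 47.0
```

>>> drive_tool(
  steps="0 0 0 10 -0.1; 0 0 0 10 -0.1; 0 0 0 10 -0.1; 0 0 0 10 -0.1; 0 0 0 10 -0.1; 0 0 0 10 -0.1; 0 0 0 10 -0.1; 0 0 0 10 -0.1",
)

```text
time: 9.6
eef_pos: [490.1, 16.2, 278.8]
tcp_rot: [0.325, 0.946, 0.0, -0.0]
contact_force: [-0.8, -0.1, 0.2]
opening: 46.8
```

```bash
python3 s.py
```

```text
t 9.6 p [490.1  16.2 278.8] jaw 52.1 z [-0.  0. -1.] open 46.8 F [-0.8 -0.1  0.2] T [ 0.04 -0.03  0.03] q [-0.67 -0.01  0.54  1.76  0.01  1.4   0.78]
```

>>> drive_tool(
  steps="1 0.5 -15 0 -0.1; 0 0 -15 0 -0.1; 0 0 -11 0 -0.1; 0 0 0 0 0.5; 0 0 0 0 1; 0 0 0 0 1; 0 0 0 0 1; 0 0 0 0 1",
)

```text
time: 10.6
eef_pos: [491.3, 16.7, 238.2]
tcp_rot: [0.328, 0.945, 0.0, 0.0]
contact_force: [-1.5, -0.6, 2.6]
opening: 12.0
```

>>> drive_tool(
  steps="0 0 0.8 -8 1; 0 0 0.8 -8 1; 0 0 0.8 -8 1; 0 0 0.4 -4 1; 0 0 0 0 1",
)

```text
time: 11.22
eef_pos: [491.8, 21.8, 240.0]
tcp_rot: [0.543, 0.84, 0.002, -0.0]
contact_force: [7.2, 14.0, -10.3]
opening: 12.4
```

```bash
python3 s.py
```

```text
t 11.225 p [491.8  21.8 240. ] jaw 24.2 z [ 0.002  0.004 -1.   ] open 12.4 F [  7.2  14.  -10.3] T [ 3.17 -1.64  2.45] q [-0.67  0.01  0.54  1.82 -0.01  1.31  0.3 ]
```

>>> drive_tool(
  steps="0 0 0.2 -2 1; 0 0 0.2 -2 1; 0 0 0 -2 1; 0 0 0 0 1",
)

```text
time: 11.72
eef_pos: [490.3, 22.6, 240.3]
tcp_rot: [0.586, 0.81, 0.001, -0.002]
contact_force: [-2.9, 16.2, -3.5]
opening: 12.5
```

```bash
python3 s.py
```

```text
t 11.725 p [490.3  22.6 240.3] jaw 18.2 z [-0.002  0.005 -1.   ] open 12.5 F [-2.9 16.2 -3.5] T [3.73 0.9  1.87] q [-0.67  0.01  0.54  1.82 -0.01  1.32  0.2 ]
```

>>> drive_tool(
  steps="0 0 0 0 0.4; 0 0 0 0 -0.1; 0 0 0 0 -0.1; 0 0 0 0 -0.1; 0 0 25 0 -0.1; 0 0 25 0 -0.1; -16 3 0 10 -0.5; -16 3 0 10 -0.6",
)

```text
time: 12.72
eef_pos: [459.0, 22.6, 291.3]
tcp_rot: [0.438, 0.899, 0.0, 0.0]
contact_force: [-0.5, 0.7, -0.0]
opening: 68.5
```

>>> drive_tool(
  steps="-16 3 0 10 -0.6; -17 5 0 10 -0.6; 0 0 0 10 -0.6; 0 0 0 10 -0.6; 0 0 0 0 -0.6",
)

```text
time: 13.35
eef_pos: [426.3, 30.7, 291.2]
tcp_rot: [0.107, 0.994, 0.0, 0.0]
contact_force: [-0.1, 0.1, -0.1]
opening: 68.4
```

```bash
python3 s.py;  python3 -c "
from h import *
d=snap('scene');e=snap('top')
up=lambda d,x,y:cv2.resize(d['frame'][y:y+100,x:x+100,::-1],None,fx=4,fy=4,interpolation=2)
cv2.imwrite('pics/s3.png',np.hstack([up(d,230,140),up(e,250,160)]))
p=read_state()['eef_pos'];print(proj(d,p),proj(e,p))"
```

```text
t 13.35 p [426.3  30.7 291.2] jaw 77.7 z [ 0.  0. -1.] open 68.4 F [-0.1  0.1 -0.1] T [0.04 0.05 0.01] q [-0.78 -0.2   0.53  1.87  0.1   1.45  1.08]
[[254.57003883 183.70702423]] [[285.79554627 261.05565988]]
```

View pics/s3.png

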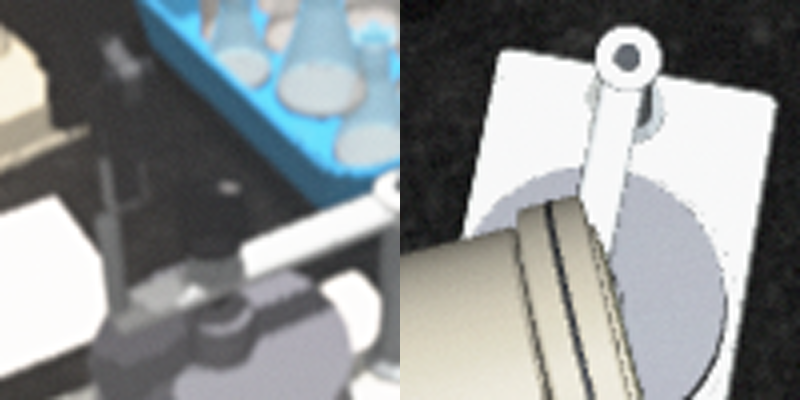

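```bash
python3 -c "
from h import *
d=snap('scene')
for u in(105,110): print(ray(d,230+u/4,140+212/4,260))"
```

```text
[429.66118611  34.42952955 260.        ]
[431.76844129  32.5657537  260.        ]
```

Pin at about (428,33), as predicted. Descend and grip.

>>> drive_tool(
  steps="1 2 -20 0 -0.6; 0 0 -20 0 -0.6; 0 0 -12 0 -0.6; 0 0 -10 0 -0.6; 0 0 0 0 0.3; 0 0 0 0 1; 0 0 0 0 1; 0 0 0 0 1",
)

```text
time: 14.5
eef_pos: [427.5, 32.8, 229.7]
tcp_rot: [0.107, 0.994, 0.0, 0.0]
contact_force: [-2.3, -0.5, 5.1]
opening: 12.3
```

```bash
python3 s.py
python3 - <<'E'
import numpy as np
h=np.array([627.5,-6]); 
r=205
p=None
for th in np.arange(0.05,1.75,0.1):
    a=np.radians(171.4)-th; q=h+r*np.array([np.cos(a),np.sin(a)])
    if p is not None: print((q-p).round(1),q.round(0),end=';')
    p=q
E
```

```text
t 14.5 p [427.5  32.8 229.7] jaw 77.7 z [ 0.001  0.    -1.   ] open 12.3 F [-2.3 -0.5  5.1] T [-0.17  0.35 -0.  ] q [-0.78 -0.16  0.54  1.97  0.09  1.31  1.1 ]
[ 5.1 19.9] [432.  55.];[ 7.  19.2] [439.  74.];[ 8.9 18.5] [448.  92.];[10.7 17.5] [458. 110.];[12.4 16.3] [471. 126.];[14. 15.] [485. 141.];[15.4 13.5] [500. 155.];[16.7 11.9] [517. 167.];[17.8 10.2] [535. 177.];[18.7  8.4] [553. 185.];[19.4  6.5] [573. 192.];[20.   4.5] [593. 196.];[20.3  2.5] [613. 198.];[20.5  0.4] [634. 199.];[20.4 -1.6] [654. 197.];[20.2 -3.7] [674. 194.];
```

>>> drive_tool(
  steps="5 20 0 -5.7 1; 7 19 0 -5.7 1; 9 18.5 0 -5.7 1; 10.7 17.5 0 -5.7 1; 12.4 16.3 0 -5.7 1; 14 15 0 -5.7 1; 15.4 13.5 0 -5.7 1; 0 0 0 0 1",
)

```text
time: 15.5
eef_pos: [501.1, 155.4, 229.7]
tcp_rot: [0.439, 0.898, 0.001, -0.0]
contact_force: [-3.1, 6.4, 6.7]
opening: 12.4
```

>>> drive_tool(
  steps="16.7 12 0 -5.7 1; 17.8 10.2 0 -5.7 1; 18.7 8.4 0 -5.7 1; 19.4 6.5 0 -5.7 1; 20 4.5 0 -5.7 1; 20.3 2.5 0 -5.7 1; 20.5 0.4 0 -5.7 1; 20.4 -1.6 0 -5.7 1",
)

```text
time: 16.5
eef_pos: [654.9, 198.9, 229.8]
tcp_rot: [0.753, 0.658, 0.001, -0.001]
contact_force: [-2.7, 5.7, 7.2]
opening: 11.9
```

>>> drive_tool(
  steps="10 -1.5 0 -3 1; 0 0 0 0 1; 0 0 0 0 0; 0 0 0 0 -0.6; 0 0 0 0 -0.6; 0 0 25 0 -0.6; 0 0 30 0 -0.6",
)

```text
time: 17.38
eef_pos: [664.1, 193.7, 284.1]
tcp_rot: [0.77, 0.638, -0.001, -0.0]
contact_force: [-0.5, 0.2, 0.6]
opening: 68.4
```

```bash
python3 s.py
```

```text
t 17.375 p [664.1 193.7 284.1] jaw -10.8 z [-0.001 -0.001 -1.   ] open 68.4 F [-0.5  0.2  0.6] T [ 0.01 -0.01 -0.  ] q [-0.73  0.51  0.6   1.2  -0.28  1.51 -0.36]
```

>>> drive_tool(
  steps="-30 10 6 0 -0.6; -40 10 0 0 -0.6; -40 10 0 0 -0.6; -40 10 0 0 -0.6; -40 10 0 5 -0.6; -30 10 0 5 -0.6; -20 0 0 5 -0.6; 0 0 0 0 -0.6",
)

```text
time: 18.38
eef_pos: [423.7, 254.2, 290.4]
tcp_rot: [0.68, 0.733, 0.0, -0.0]
contact_force: [0.6, -0.4, -0.8]
opening: 68.1
```

```bash
python3 s.py;  python3 -c "
from h import *
d=snap('scene');e=snap('top')
up=lambda d,x,y:cv2.resize(d['frame'][y:y+130,x:x+130,::-1],None,fx=3,fy=3,interpolation=2)
cv2.imwrite('pics/s4.png',np.hstack([up(d,220,160),up(e,230,165)]))"
```

```text
t 18.375 p [423.7 254.2 290.4] jaw 4.3 z [ 0.     0.001 -1.   ] open 68.1 F [ 0.6 -0.4 -0.8] T [ 0.04 -0.04 -0.02] q [-1.13 -0.01  0.5   1.73  0.    1.42 -0.55]
```

View pics/s4.png

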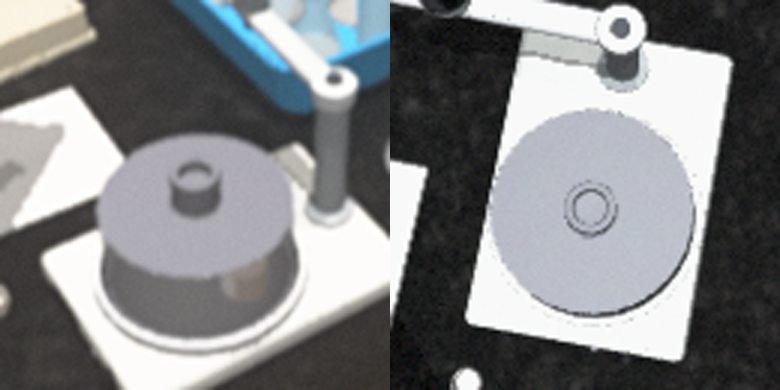

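```bash
python3 -c "
from h import *
d=snap('scene');e=snap('top')
print(ray(e,296.4,234.1,158),ray(d,285,217.2,158))"
```

```text
[489.24134162  16.56769325 158.        ] [491.16126615  15.45167308 158.        ]
```

>>> drive_tool(
  steps="13 -48 0 0 -1; 13 -48 0 0 -1; 13 -48 0 0 -1; 13 -48 0 0 -1; 14 -46 0 0 -1; 0 0 -30 0 -1; 0 0 -40 0 -1; 0 0 -40 0 -1",
)

```text
time: 19.58
eef_pos: [491.1, 15.2, 179.0]
tcp_rot: [0.681, 0.732, 0.0, 0.0]
contact_force: [-0.4, 0.8, -0.5]
opening: 85.0
```

>>> drive_tool(
  steps="0 0 -20 0 -0.9; 0 0 -15 0 -0.9; 0 0 -12 0 -0.9; 0 0 -5 0 -0.9; 0 0 0 0 -0.5; 0 0 0 0 0; 0 0 0 0 0.3",
)

```text
time: 20.45
eef_pos: [491.1, 16.1, 128.8]
tcp_rot: [0.68, 0.733, 0.001, 0.0]
contact_force: [-0.4, -0.3, 5.5]
opening: 40.7
```

```bash
python3 s.py
```

```text
t 20.45 p [491.1  16.1 128.8] jaw 4.3 z [ 0.001  0.001 -1.   ] open 40.7 F [-0.4 -0.3  5.5] T [-0.04  0.25 -0.01] q [-0.86  0.14  0.79  1.97 -0.11  1.07  0.06]
```

>>> drive_tool(
  steps="0 0 0 0 1; 0 0 0 0 1; 0 0 0 0 1; 0 0 5 0 1; 0 0 10 0 1; 0 0 15 0 1; 0 0 25 0 1; 0 0 25 0 1",
)

```text
time: 21.45
eef_pos: [490.5, 15.8, 209.6]
tcp_rot: [0.681, 0.733, 0.0, 0.0]
contact_force: [0.5, 0.3, -4.5]
opening: 40.7
```

>>> drive_tool(
  steps="0 0 25 0 1; 0 0 10 0 1; 0 0 0 0 1",
)

```text
time: 21.82
eef_pos: [490.7, 16.0, 243.5]
tcp_rot: [0.68, 0.733, 0.001, 0.0]
contact_force: [0.9, 0.1, -4.6]
opening: 40.6
```

```bash
python3 s.py;  python3 -c "
from h import *
d=snap('scene','x4.png')
cv2.imwrite('pics/s5.png',cv2.resize(d['frame'][120:320,190:400,::-1],None,fx=2.8,fy=2.8,interpolation=2))"
```

```text
t 21.825 p [490.7  16.  243.5] jaw 4.3 z [ 0.001  0.001 -1.   ] open 40.6 F [ 0.9  0.1 -4.6] T [-0.01  0.01  0.03] q [-0.9  -0.    0.79  1.82  0.    1.32 -0.04]
```

View pics/s5.png

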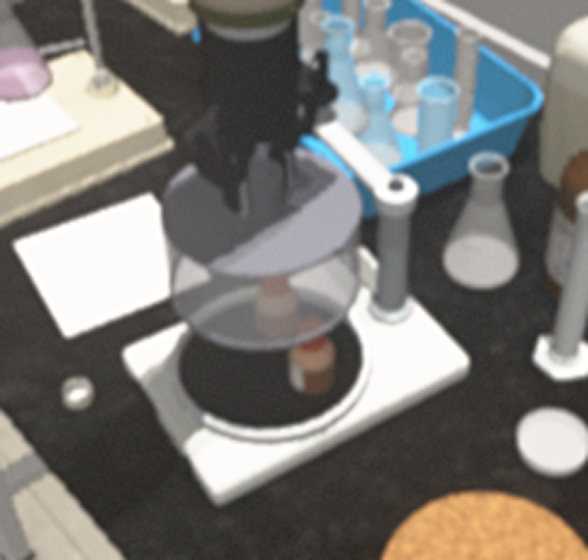

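>>> drive_tool(
  steps="0 -30 0 0 1; 0 -45 0 0 1; 0 -50 0 0 1; 0 -50 0 0 1; 0 -50 0 0 1; 0 -40 0 0 1; -4.5 -29 0 0 1; 0 0 -20 0 1",
)

```text
time: 22.88
eef_pos: [484.9, -281.3, 222.7]
tcp_rot: [0.682, 0.731, -0.001, 0.001]
contact_force: [0.3, 1.0, -3.6]
opening: 40.5
```

>>> drive_tool(
  steps="0 0 -40 0 1; 0 0 -40 0 1; 0 0 -25 0 1; 0 0 -10 0 1; 0 0 -5 0 1; 0 0 -3 0 1; 0 0 0 0 1",
)

```text
time: 23.75
eef_pos: [486.3, -278.1, 100.5]
tcp_rot: [0.68, 0.733, 0.0, 0.0]
contact_force: [0.4, -0.9, -3.3]
opening: 40.5
```

```bash
python3 s.py
```

```text
t 23.75 p [ 486.3 -278.1  100.5] jaw 4.3 z [ 0.001 -0.    -1.   ] open 40.5 F [ 0.4 -0.9 -3.3] T [-0.01 -0.   -0.  ] q [-0.33  0.43  0.94  1.83 -0.4   1.08  0.84]
```

>>> drive_tool(
  steps="0 0 -1.5 0 1; 0 0 -1.5 0 1; 0 0 0 0 1",
)

```text
time: 24.12
eef_pos: [486.4, -278.3, 97.8]
tcp_rot: [0.68, 0.733, 0.0, 0.0]
contact_force: [-1.2, 1.5, 4.3]
opening: 40.7
```

>>> drive_tool(
  steps="0 0 0 0 0.5; 0 0 0 0 0; 0 0 0 0 -1; 0 0 0 0 -1; 0 0 0 0 -1; 0 0 15 0 -1; 0 0 35 0 -1; 0 0 50 0 -1",
)

```text
time: 25.12
eef_pos: [485.4, -277.9, 198.4]
tcp_rot: [0.681, 0.733, -0.0, -0.001]
contact_force: [1.4, 0.3, 0.8]
opening: 85.4
```

>>> drive_tool(
  steps="-8 50 40 0 -1; -10 60 40 0 -1; -10 60 20 0 -1; -10 60 0 0 -1; -10 60 0 0 -1; -10 60 0 0 -1; -10 60 0 0 -1; -10 60 0 0 -1",
)

```text
time: 26.12
eef_pos: [409.6, 181.8, 290.8]
tcp_rot: [0.681, 0.732, 0.001, -0.0]
contact_force: [0.6, 0.0, 0.2]
opening: 85.5
```

>>> drive_tool(
  steps="-10 60 0 0 -1; 0 0 0 0 -1",
)

```text
time: 26.38
eef_pos: [398.4, 244.4, 289.9]
tcp_rot: [0.678, 0.735, -0.0, 0.0]
contact_force: [0.8, -1.4, 0.6]
opening: 85.7
```

```bash
python3 s.py;  python3 -c "
from h import *
d=snap('scene');e=snap('top')
up=lambda d,x,y,w:cv2.resize(d['frame'][y:y+w,x:x+w,::-1],(400,400),interpolation=2)
cv2.imwrite('pics/s6.png',np.hstack([up(d,240,200,100),up(e,250,190,100)]));cv2.imwrite('pics/full6.png',np.hstack([d['frame'],e['frame']])[:,:,::-1])"
```

```text
t 26.375 p [398.4 244.4 289.9] jaw 4.6 z [ 0.    -0.001 -1.   ] open 85.7 F [ 0.8 -1.4  0.6] T [-0.09 -0.06 -0.01] q [-1.14 -0.08  0.47  1.79  0.04  1.42 -0.6 ]
```

View pics/s6.png

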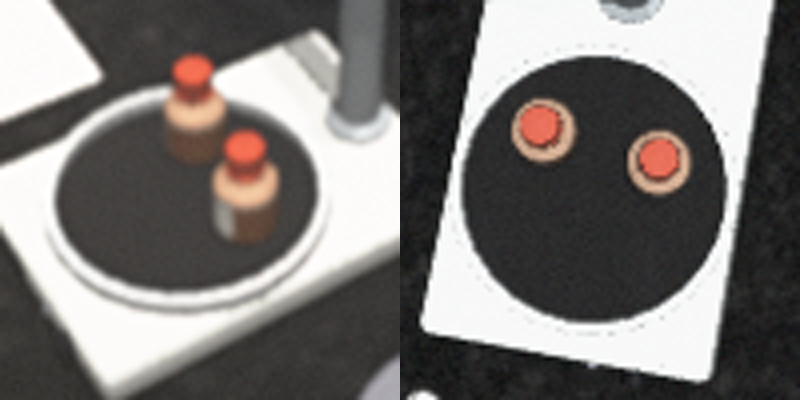

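```bash
python3 -c "
from h import *
d=snap('scene');e=snap('top')
print(ray(e,284.8,221,112),ray(d,288,215.5,112));print(ray(e,314.8,229,112),ray(d,301,234.8,112))
print('dish',ray(e,298.4,237,36))
print(proj(e,[486,-278,4]))
cv2.imwrite('pics/c7.png',cv2.resize(e['frame'][190:290,350:450,::-1],(500,500),interpolation=2))"
```

```text
[524.6718992   48.78917614 112.        ] [529.24161475  53.86902973 112.        ]
[506.02908456 -27.54052427 112.        ] [509.36531897 -23.39306156 112.        ]
dish [489.54453374  16.02189153  36.        ]
[[403.70547881 241.12110331]]
```

View pics/c7.png

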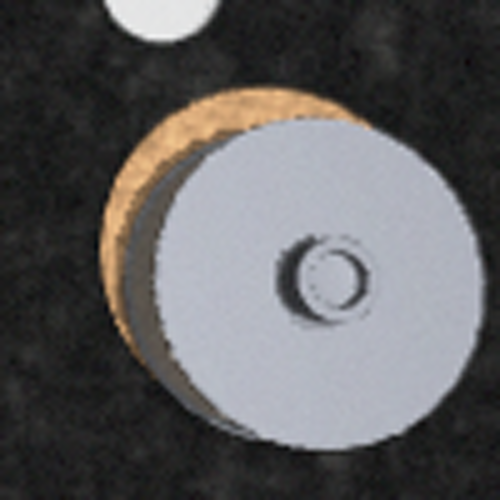

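```bash
python3 -c "
from h import *
e=snap('top')
print(ray(e,350+333/5-.4,190+281/5-.4,127),ray(e,350+321/5-.4,190+284/5-.4,91))"
```

```text
[ 468.6723754  -278.01609852  127.        ] [ 468.50605918 -281.95096399   91.        ]
```

>>> drive_tool(
  steps="0 -50 0 0 -1; 5 -60 0 0 -1; 10 -60 0 0 -1; 10 -60 0 0 -1; 10 -60 0 0 -1; 10 -60 0 0 -1; 10 -60 0 0 -1; 10 -60 0 0 -1",
)

```text
time: 27.62
eef_pos: [461.5, -219.8, 288.7]
tcp_rot: [0.682, 0.731, 0.003, -0.004]
contact_force: [1.3, 1.0, -1.0]
opening: 85.4
```

>>> drive_tool(
  steps="5 -54 0 0 -1; 0 0 -40 0 -1; 0 0 -50 0 -1; 0 0 -40 0 -1; 0 0 -30 0 -1; 0 0 -20 0 -1; 0 0 -12 0 -1; 0 0 0 0 -0.8",
)

```text
time: 28.62
eef_pos: [466.8, -265.0, 96.4]
tcp_rot: [0.681, 0.732, -0.0, -0.004]
contact_force: [0.1, -0.8, 0.3]
opening: 76.6
```

```bash
python3 s.py
```

```text
t 28.625 p [ 466.8 -265.    96.4] jaw 4.1 z [-0.007  0.006 -1.   ] open 76.6 F [ 0.1 -0.8  0.3] T [-0.03 -0.05 -0.04] q [-0.46  0.45  1.09  1.89 -0.46  1.09  0.89]
```

>>> drive_tool(
  steps="0 -8 1.5 0 -0.8; 0 -6.5 0 0 -0.8; 0 0 0 0 -0.6; 0 0 0 0 0; 0 0 0 0 0.5; 0 0 0 0 1; 0 0 0 0 1",
)

```text
time: 29.5
eef_pos: [467.3, -279.2, 98.2]
tcp_rot: [0.681, 0.732, 0.0, -0.004]
contact_force: [-0.2, 1.3, 5.4]
opening: 41.0
```

```bash
python3 s.py
```

```text
t 29.5 p [ 467.3 -279.2   98.2] jaw 4.1 z [-0.006  0.006 -1.   ] open 41.0 F [-0.2  1.3  5.4] T [ 0.23 -0.27  0.  ] q [-0.42  0.47  1.08  1.87 -0.47  1.1   0.92]
```

Gripped. Lift, shift +19 in x, set down, release, then go for bottle 1 area.

>>> drive_tool(
  steps="0 0 8 0 1; 0 0 6 0 1; 9 1 0 0 1; 10 0 0 0 1; 0 0 0 0 1; 0 0 -6 0 1; 0 0 -5 0 1; 0 0 0 0 1",
)

```text
time: 30.5
eef_pos: [485.4, -278.2, 100.3]
tcp_rot: [0.681, 0.732, -0.0, -0.005]
contact_force: [-0.4, 0.0, -3.8]
opening: 40.5
```

```bash
python3 s.py
```

```text
t 30.5 p [ 485.4 -278.2  100.3] jaw 4.1 z [-0.007  0.006 -1.   ] open 40.5 F [-0.4  0.  -3.8] T [-0.02  0.    0.02] q [-0.4   0.5   1.06  1.82 -0.49  1.12  0.91]
```

>>> drive_tool(
  steps="0 0 -1.5 0 1; 0 0 -1.5 0 1; 0 0 0 0 0.5; 0 0 0 0 0; 0 0 0 0 -1; 0 0 0 0 -1; 0 0 0 0 -1; 0 0 10 0 -1",
)

```text
time: 31.5
eef_pos: [485.5, -278.1, 107.7]
tcp_rot: [0.681, 0.732, -0.0, -0.005]
contact_force: [0.0, 0.3, -0.1]
opening: 85.4
```

>>> drive_tool(
  steps="0 0 30 0 -1; 0 0 45 0 -1; 0 0 45 0 -1; 0 20 45 0 -1; 0 40 20 0 -1; 0 50 0 0 -1; 0 50 0 0 -1; 0 50 0 0 -1",
)

```text
time: 32.5
eef_pos: [485.7, -66.8, 293.2]
tcp_rot: [0.681, 0.732, 0.001, -0.005]
contact_force: [1.5, 0.5, -0.3]
opening: 85.9
```

```bash
python3 s.py
```

```text
t 32.5 p [485.7 -66.8 293.2] jaw 4.1 z [-0.006  0.008 -1.   ] open 85.9 F [ 1.5  0.5 -0.3] T [-0.05 -0.05 -0.02] q [-1.18 -0.11  1.18  1.75  0.09  1.44  0.06]
```

>>> drive_tool(
  steps="11 20 -20 10 -1; 11 21 -20 10 -1; 0 0 -40 0 -1; 0 0 -40 0 -1; 0 0 -30 0 -1; 0 0 0 0 -1",
)

```text
time: 33.25
eef_pos: [506.8, -27.8, 142.0]
tcp_rot: [0.544, 0.839, -0.002, -0.005]
contact_force: [-0.4, -0.7, 0.4]
opening: 85.3
```

```bash
python3 s.py
```

```text
t 33.25 p [506.8 -27.8 142. ] jaw 24.1 z [-0.011  0.002 -1.   ] open 85.3 F [-0.4 -0.7  0.4] T [-0.03  0.02  0.03] q [-1.05  0.29  1.17  1.91 -0.29  1.14  0.66]
```

>>> drive_tool(
  steps="0.5 1.5 -25 0 -1; 0 0 -25 0 -1; 0 0 -20 0 -1; 0 0 -16 0 -1; 0 0 0 0 -0.6; 0 0 0 0 -0.3; 0 0 0 0 0.2; 0 0 0 0 0.6",
)

```text
time: 34.25
eef_pos: [508.9, -25.9, 57.8]
tcp_rot: [0.544, 0.839, -0.0, -0.004]
contact_force: [-3.1, -0.7, 8.0]
opening: 40.8
```

```bash
python3 s.py
```

```text
t 34.25 p [508.9 -25.9  57.8] jaw 24.1 z [-0.007  0.004 -1.   ] open 40.8 F [-3.1 -0.7  8. ] T [ 0.01  0.43 -0.04] q [-0.91  0.43  1.04  1.99 -0.45  0.99  0.77]
```

>>> drive_tool(
  steps="0 0 5 0 1; 0 0 15 0 1; 0 0 25 0 1; 0 0 30 0 1; 0 20 0 0 1; -4 35 0 0 1; -5 40 0 0 1; -5 40 0 0 1",
)

```text
time: 35.25
eef_pos: [494.4, 110.3, 132.9]
tcp_rot: [0.544, 0.839, -0.0, -0.004]
contact_force: [-0.4, -0.0, -0.9]
opening: 40.6
```

>>> drive_tool(
  steps="-6 40 0 0 1; -6 40 0 0 1; -6 40 0 0 1; -6 40 0 0 1; -6 39 0 0 1; 0 0 -10 0 1; 0 0 -25 0 1; 0 0 0 0 1",
)

```text
time: 36.25
eef_pos: [463.8, 306.8, 96.2]
tcp_rot: [0.544, 0.839, -0.002, -0.004]
contact_force: [0.4, -0.3, -0.4]
opening: 40.8
```

```bash
python3 s.py
```

```text
t 36.25 p [463.8 306.8  96.2] jaw 24.1 z [-0.01   0.001 -1.   ] open 40.8 F [ 0.4 -0.3 -0.4] T [ 0.03 -0.01 -0.01] q [-1.47  0.47  1.01  1.84 -0.45  1.09  0.13]
```

>>> drive_tool(
  steps="0 0 -25 0 1; 0 0 -20 0 1; 0 0 -12 0 1; 0 0 -6 0 1; 0 0 -3 0 1; 0 0 0 0 1",
)

```text
time: 37.0
eef_pos: [464.6, 308.2, 31.1]
tcp_rot: [0.544, 0.839, -0.001, -0.004]
contact_force: [0.5, -0.1, -0.3]
opening: 40.8
```

```bash
python3 s.py
```

```text
t 37.0 p [464.6 308.2  31.1] jaw 24.1 z [-0.008  0.004 -1.   ] open 40.8 F [ 0.5 -0.1 -0.3] T [-0.07 -0.01  0.02] q [-1.4   0.56  0.93  1.88 -0.54  0.98  0.19]
```

>>> drive_tool(
  steps="0 0 -1.2 0 1; 0 0 -1.2 0 1; 0 0 -0.6 0 1; 0 0 0 0 1",
)

```text
time: 37.5
eef_pos: [464.4, 308.1, 27.9]
tcp_rot: [0.544, 0.839, -0.001, -0.004]
contact_force: [-0.0, -0.1, -1.0]
opening: 40.8
```

```bash
python3 s.py
```

```text
t 37.5 p [464.4 308.1  27.9] jaw 24.1 z [-0.008  0.003 -1.   ] open 40.8 F [-0.  -0.1 -1. ] T [ 0.05 -0.02 -0.02] q [-1.4   0.56  0.92  1.88 -0.55  0.98  0.19]
```

>>> drive_tool(
  steps="0 0 -0.8 0 1; 0 0 0 0 1; 0 0 0 0 0.4; 0 0 0 0 -0.3; 0 0 0 0 -1; 0 0 0 0 -1; 0 0 20 0 -1; 0 0 40 0 -1",
)

```text
time: 38.5
eef_pos: [464.0, 307.6, 87.9]
tcp_rot: [0.544, 0.839, -0.002, -0.004]
contact_force: [0.1, 0.7, 0.1]
opening: 85.2
```

>>> drive_tool(
  steps="0 0 50 0 -1; 5 -20 50 0 -1; 7 -35 20 -10 -1; 10 -40 0 -10 -1; 10 -40 0 -10 -1; 10 -40 0 -10 -1; 10 -40 0 -10 -1; 10 -40 0 -10 -1",
)

```text
time: 39.5
eef_pos: [526.6, 51.6, 208.3]
tcp_rot: [0.892, 0.452, 0.002, -0.005]
contact_force: [0.8, 0.4, -0.6]
opening: 85.7
```

>>> drive_tool(
  steps="0 0 0 -10 -1; 0 0 0 0 -1",
)

```text
time: 39.75
eef_pos: [526.5, 52.5, 207.9]
tcp_rot: [0.927, 0.375, 0.002, -0.004]
contact_force: [0.1, 0.6, 0.5]
opening: 84.9
```

```bash
python3 s.py
```

```text
t 39.75 p [526.5  52.5 207.9] jaw -45.9 z [ 0.001  0.01  -1.   ] open 84.9 F [0.1 0.6 0.5] T [-0.04 -0.   -0.03] q [-1.28  0.31  1.31  1.79 -0.32  1.28 -0.69]
```

>>> drive_tool(
  steps="0 -1 -30 0 -1; 0 0 -40 0 -1; 0 0 -30 0 -1; 0 0 -25 0 -1; 0 0 -15 0 -1; 0 0 -11 0 -1; 0 0 0 0 -1",
)

```text
time: 40.62
eef_pos: [526.4, 52.3, 56.0]
tcp_rot: [0.927, 0.376, 0.002, -0.004]
contact_force: [-1.5, -0.7, 0.0]
opening: 85.2
```

>>> drive_tool(
  steps="0 0 0 0 -0.6; 0 0 0 0 -0.2; 0 0 0 0 0.3; 0 0 0 0 1; 0 0 0 0 1",
)

```text
time: 41.25
eef_pos: [526.8, 52.3, 56.8]
tcp_rot: [0.927, 0.376, 0.002, -0.004]
contact_force: [-1.9, 0.6, 6.3]
opening: 40.8
```

```bash
python3 s.py
```

```text
t 41.25 p [526.8  52.3  56.8] jaw -45.9 z [ 0.001  0.009 -1.   ] open 40.8 F [-1.9  0.6  6.3] T [0.04 0.34 0.02] q [-1.06  0.5   1.08  1.94 -0.54  1.01 -0.53]
```

>>> drive_tool(
  steps="0 0 6 0 1; 0 0 20 0 1; 0 0 30 0 1; 0 0 4 0 1; -5 20 0 8 1; -12 35 0 9 1; -12 35 0 9 1; -12 35 0 9 1",
)

```text
time: 42.25
eef_pos: [484.7, 178.2, 116.1]
tcp_rot: [0.769, 0.639, 0.001, -0.005]
contact_force: [0.7, -0.5, -1.7]
opening: 40.7
```

>>> drive_tool(
  steps="-12 35 0 9 1; -4 20 0 0 1; 0 0 -20 0 1; 0 0 -25 0 1; 0 0 -20 0 1; 0 0 -15 0 1; 0 0 -5 0 1; 0 0 0 0 1",
)

```text
time: 43.25
eef_pos: [469.7, 231.9, 31.1]
tcp_rot: [0.719, 0.695, 0.0, -0.004]
contact_force: [-0.6, -0.4, -0.4]
opening: 40.9
```

```bash
python3 s.py
```

```text
t 43.25 p [469.7 231.9  31.1] jaw -1.9 z [-0.006  0.006 -1.   ] open 40.9 F [-0.6 -0.4 -0.4] T [ 0.    0.01 -0.  ] q [-1.29  0.46  0.89  1.97 -0.45  0.93 -0.2 ]
```

Lower 4.7 mm, release, then back off toward (400, 150) high, to look.

>>> drive_tool(
  steps="0 0 -2 0 1; 0 0 -1.5 0 1; 0 0 -1.2 0 1; 0 0 0 0 1; 0 0 0 0 0.4; 0 0 0 0 -0.3; 0 0 0 0 -1; 0 0 0 0 -1",
)

```text
time: 44.25
eef_pos: [469.5, 232.2, 26.4]
tcp_rot: [0.719, 0.695, 0.0, -0.004]
contact_force: [1.0, -1.2, 0.4]
opening: 85.5
```

>>> drive_tool(
  steps="0 0 20 0 -1; 0 0 40 0 -1; 0 0 50 0 -1; 0 0 50 0 -1; -20 -30 30 0 -1; -20 -30 20 0 -1; -10 -30 0 0 -1; 0 0 0 0 -1",
)

```text
time: 45.25
eef_pos: [420.9, 143.2, 235.5]
tcp_rot: [0.719, 0.694, 0.001, -0.007]
contact_force: [0.3, 0.7, 0.8]
opening: 85.5
```

```bash
python3 s.py;  python3 -c "
from h import *
d=snap('scene');e=snap('top')
cv2.imwrite('pics/s8.png',cv2.resize(e['frame'][150:310,160:460,::-1],None,fx=2.6,fy=2.6,interpolation=2))
cv2.imwrite('pics/s9.png',d['frame'][:,:,::-1])"
```

```text
t 45.25 p [420.9 143.2 235.5] jaw -2.0 z [-0.008  0.011 -1.   ] open 85.5 F [0.3 0.7 0.8] T [-0.01 -0.03 -0.01] q [-1.58 -0.27  1.03  1.94  0.22  1.35 -0.66]
```

View pics/s8.png

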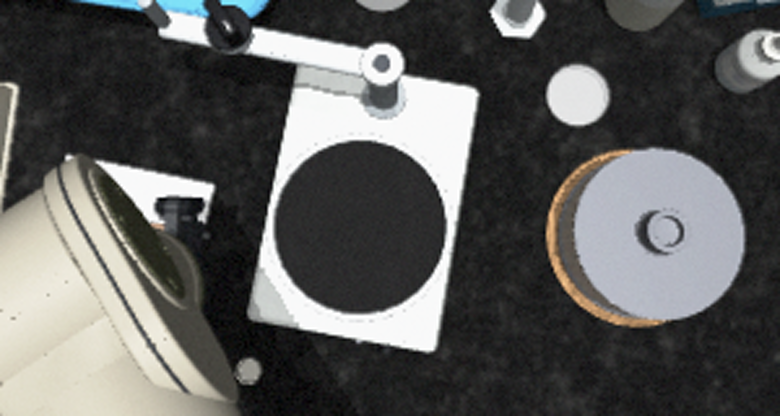

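```bash
python3 -c "
from h import *
e=snap('top')
print(ray(e,160+664/2.6-.3,150+232/2.6-.3,127),ray(e,160+659.5/2.6-.3,150+235/2.6-.3,91))"
```

```text
[ 485.43949605 -275.77154088  127.        ] [ 484.54374436 -281.27706463   91.        ]
```

>>> drive_tool(
  steps="0 -40 20 0 -1; 5 -50 20 0 -1; 10 -50 10 0 -1; 10 -50 0 0 -1; 10 -50 0 0 -1; 10 -50 0 0 -1; 10 -50 0 0 -1; 10 -40 0 0 -1",
)

```text
time: 46.4
eef_pos: [464.6, -224.3, 292.7]
tcp_rot: [0.718, 0.696, 0.004, 0.007]
contact_force: [0.6, -0.3, 0.2]
opening: 85.4
```

```bash
python3 s.py
```

```text
t 46.4 p [ 464.6 -224.3  292.7] jaw -1.7 z [ 0.016 -0.005 -1.   ] open 85.4 F [ 0.6 -0.3  0.2] T [-0.01  0.02 -0.04] q [-1.32 -0.5   1.34  1.71  0.49  1.54 -0.05]
```

>>> drive_tool(
  steps="5 0 -30 0 -1; 8 -10 -30 0 -1; 8 -20 -25 0 -1; 0 -22 -20 0 -1; 0 0 0 0 -1",
)

```text
time: 47.02
eef_pos: [435.2, -251.6, 207.1]
tcp_rot: [0.719, 0.695, 0.01, 0.029]
contact_force: [-0.5, 0.5, 0.1]
opening: 85.6
```

```bash
python3 s.py
```

```text
t 47.025 p [ 435.2 -251.6  207.1] jaw -1.9 z [ 0.055 -0.027 -0.998] open 85.6 F [-0.5  0.5  0.1] T [-0.02  0.13 -0.04] q [-1.18 -0.5   1.34  1.91  0.52  1.33 -0.01]
```

>>> drive_tool(
  steps="0 0 0 0 -1; 0 0 0 0 -1; 0 0 0 0 -1; 0 0 0 0 -1",
)

```text
time: 47.52
eef_pos: [436.1, -250.8, 207.4]
tcp_rot: [0.718, 0.695, 0.011, 0.029]
contact_force: [-0.4, -0.3, -0.2]
opening: 85.3
```

```bash
python3 s.py
```

```text
t 47.525 p [ 436.1 -250.8  207.4] jaw -1.8 z [ 0.057 -0.026 -0.998] open 85.3 F [-0.4 -0.3 -0.2] T [-0.01  0.07 -0.03] q [-1.18 -0.5   1.34  1.91  0.52  1.33 -0.01]
```

>>> drive_tool(
  steps="20 30 0 0 -1; 20 30 0 0 -1; 20 30 0 0 -1; 10 30 0 0 -1; 0 0 0 0 -1",
)

```text
time: 48.15
eef_pos: [493.6, -123.7, 213.3]
tcp_rot: [0.716, 0.697, 0.014, 0.035]
contact_force: [0.1, 0.6, -0.3]
opening: 85.5
```

```bash
python3 s.py
```

```text
t 48.15 p [ 493.6 -123.7  213.3] jaw -1.5 z [ 0.069 -0.03  -0.997] open 85.5 F [ 0.1  0.6 -0.3] T [ 0.    0.12 -0.08] q [-1.47 -0.5   1.34  1.9   0.54  1.34 -0.3 ]
```

>>> drive_tool(
  steps="0 55 15 0 -1; 0 60 15 0 -1; -5 60 10 0 -1; -10 60 10 0 -1; -15 60 0 0 -1; -15 60 0 0 -1; 0 30 0 0 -1; 0 0 0 0 -1",
)

```text
time: 49.15
eef_pos: [447.8, 260.5, 262.9]
tcp_rot: [0.717, 0.696, 0.014, 0.036]
contact_force: [0.0, -0.8, 0.3]
opening: 86.1
```

```bash
python3 s.py
```

```text
t 49.15 p [447.8 260.5 262.9] jaw -1.6 z [ 0.07  -0.033 -0.997] open 86.1 F [ 0.  -0.8  0.3] T [-0.03  0.04 -0.05] q [-1.84  0.02  1.22  1.77  0.05  1.32 -0.66]
```

>>> drive_tool(
  steps="-40 15 5 0 -1; -45 18 5 0 -1; -45 18 5 0 -1; -40 30 5 0 -1; -40 30 5 0 -1; -40 25 0 0 -1; -40 20 0 0 -1; 0 0 0 0 -1",
)

```text
time: 50.15
eef_pos: [156.8, 415.0, 288.1]
tcp_rot: [0.717, 0.696, 0.014, 0.035]
contact_force: [-0.1, -1.4, 0.4]
opening: 85.9
```

```bash
python3 s.py
```

```text
t 50.15 p [156.8 415.  288.1] jaw -1.6 z [ 0.069 -0.03  -0.997] open 85.9 F [-0.1 -1.4  0.4] T [0.01 0.01 0.02] q [-2.08 -0.16  0.64  1.84  0.17  1.45 -1.5 ]
```

>>> drive_tool(
  steps="0 0 0 10 -1; 0 0 0 10 -1; 0 0 0 10 -1; 0 0 0 10 -1; 0 0 0 10 -1; 0 0 0 10 -1; 0 0 0 10 -1; 0 0 0 10 -1",
)

```text
time: 51.15
eef_pos: [160.4, 413.6, 288.1]
tcp_rot: [0.102, 0.994, 0.033, 0.017]
contact_force: [-0.1, -0.5, -0.1]
opening: 85.2
```

>>> drive_tool(
  steps="0 0 0 10 -1; 0 0 0 3 -1; -7 -18 0 0 -1; -7 -18 0 0 -1; -7 -18 0 0 -1; 0 0 0 0 -1",
)

```text
time: 51.9
eef_pos: [138.8, 359.5, 288.1]
tcp_rot: [-0.009, 0.999, 0.035, 0.013]
contact_force: [-0.3, 0.1, -0.1]
opening: 85.5
```

```bash
python3 s.py
```

```text
t 51.9 p [138.8 359.5 288.1] jaw 91.0 z [ 0.026  0.071 -0.997] open 85.5 F [-0.3  0.1 -0.1] T [-0.08  0.1  -0.04] q [-2.19 -0.48  0.63  2.01  0.3   1.46 -0.05]
```

>>> drive_tool(
  steps="-6 -15 0 0 -1; -6 -15 0 0 -1; 0 0 0 0 -1",
)

```text
time: 52.28
eef_pos: [126.7, 330.3, 288.1]
tcp_rot: [-0.008, 0.999, 0.035, 0.014]
contact_force: [0.9, 0.5, 0.4]
opening: 85.1
```

```bash
python3 s.py
```

```text
t 52.275 p [126.7 330.3 288.1] jaw 91.0 z [ 0.027  0.07  -0.997] open 85.1 F [0.9 0.5 0.4] T [-0.14  0.02 -0.03] q [-1.99 -0.49  0.45  2.06  0.24  1.46 -0.01]
```

>>> drive_tool(
  steps="-6 -15 0 0 -1; -6 -15 0 0 -1; -6 -15 0 0 -1; 0 0 0 0 -1",
)

```text
time: 52.78
eef_pos: [111.7, 289.6, 289.4]
tcp_rot: [-0.007, 0.999, 0.036, 0.014]
contact_force: [0.8, 0.1, 0.5]
opening: 85.5
```

```bash
python3 s.py
```

```text
t 52.775 p [111.7 289.6 289.4] jaw 90.9 z [ 0.028  0.072 -0.997] open 85.5 F [0.8 0.1 0.5] T [-0.14  0.04  0.  ] q [-1.48 -0.5   0.08  2.11  0.05  1.45  0.17]
```

>>> drive_tool(
  steps="-6 -15 0 0 -1; 0 0 0 0 -1",
)

```text
time: 53.02
eef_pos: [108.7, 283.6, 290.9]
tcp_rot: [-0.008, 0.999, 0.036, 0.014]
contact_force: [-0.2, 0.1, -0.1]
opening: 85.2
```

```bash
python3 s.py
```

```text
t 53.025 p [108.7 283.6 290.9] jaw 91.0 z [ 0.028  0.072 -0.997] open 85.2 F [-0.2  0.1 -0.1] T [-0.08 -0.06 -0.01] q [-1.29 -0.5  -0.05  2.11 -0.01  1.45  0.25]
```

>>> drive_tool(
  steps="-10 -26 0 0 -1; 0 0 0 0 -1",
)

```text
time: 53.28
eef_pos: [104.9, 278.1, 287.1]
tcp_rot: [-0.01, 0.999, 0.03, 0.013]
contact_force: [0.4, -0.0, -0.5]
opening: 85.6
```

```bash
python3 s.py
```

```text
t 53.275 p [104.9 278.1 287.1] jaw 91.1 z [ 0.026  0.06  -0.998] open 85.6 F [ 0.4 -0.  -0.5] T [-0.11 -0.02 -0.02] q [-1.1  -0.5  -0.18  2.11 -0.08  1.45  0.33]
```

>>> drive_tool(
  steps="-10 -26 -20 0 -1; -10 -26 -20 0 -1; 0 0 0 0 -1",
)

```text
time: 53.65
eef_pos: [95.4, 264.2, 247.7]
tcp_rot: [-0.012, 1.0, 0.013, 0.006]
contact_force: [-1.2, 0.2, 0.8]
opening: 85.1
```

```bash
python3 s.py
```

```text
t 53.65 p [ 95.4 264.2 247.7] jaw 91.3 z [ 0.011  0.026 -1.   ] open 85.1 F [-1.2  0.2  0.8] T [-0.02  0.    0.01] q [-1.11 -0.5  -0.2   2.19 -0.09  1.41  0.33]
```

>>> drive_tool(
  steps="-10 -26 -15 0 -1; -5 -15 -8 0 -1; 0 0 0 0 -1",
)

```text
time: 54.02
eef_pos: [89.1, 250.4, 219.1]
tcp_rot: [-0.013, 1.0, -0.0, -0.002]
contact_force: [0.5, 0.5, 0.1]
opening: 85.5
```

```bash
python3 s.py
```

```text
t 54.025 p [ 89.1 250.4 219.1] jaw 91.5 z [-0.004 -0.001 -1.   ] open 85.5 F [0.5 0.5 0.1] T [-0.04 -0.05 -0.01] q [-1.13 -0.5  -0.19  2.25 -0.1   1.38  0.32]
```

>>> drive_tool(
  steps="12 32 14 0 -1; 13 33 15 0 -1; 13 33 15 0 -1; 13 33 15 0 -1; 13 33 12 0 -1; 50 -10 0 -8 -1; 50 -10 0 -8 -1; 50 -15 0 -8 -1",
)

```text
time: 55.02
eef_pos: [307.2, 378.5, 290.5]
tcp_rot: [0.201, 0.98, 0.0, -0.001]
contact_force: [0.2, 0.9, 0.5]
opening: 85.2
```

>>> drive_tool(
  steps="50 -15 0 -8 -1; 45 -25 0 -8 -1; 40 -40 0 -8 -1; 35 -45 0 -8 -1; 30 -50 0 -8 -1; 20 -55 0 -8 -1; 10 -55 0 -8 -1; 0 -55 0 -7 -1",
)

```text
time: 56.02
eef_pos: [535.7, 35.8, 290.4]
tcp_rot: [0.684, 0.73, 0.0, -0.0]
contact_force: [0.7, -0.3, -0.3]
opening: 85.5
```

```bash
python3 s.py
```

```text
t 56.025 p [535.7  35.8 290.4] jaw 3.8 z [ 0.     0.001 -1.   ] open 85.5 F [ 0.7 -0.3 -0.3] T [ 0.03 -0.06 -0.  ] q [-0.52  0.1   0.4   1.62 -0.04  1.42 -0.05]
```

Good posture. On to the cover at (485.5, −278).

>>> drive_tool(
  steps="0 -50 0 0 -1; 0 -50 0 0 -1; 0 -50 0 0 -1; -10 -50 -10 0 -1; -15 -45 -20 0 -1; -15 -40 -20 0 -1; -10 -29 -20 0 -1; 0 0 -40 0 -1",
)

```text
time: 57.02
eef_pos: [484.2, -280.0, 181.2]
tcp_rot: [0.683, 0.73, -0.0, 0.001]
contact_force: [0.3, 0.7, -0.1]
opening: 85.6
```

```bash
python3 s.py;  python3 -c "
from h import *
d=snap('scene')
cv2.imwrite('pics/s10.png',cv2.resize(d['frame'][170:370,190:430,::-1],None,fx=3,fy=3,interpolation=2))"
```

```text
t 57.025 p [ 484.2 -280.   181.2] jaw 3.8 z [ 0.001 -0.001 -1.   ] open 85.6 F [ 0.3  0.7 -0.1] T [-0.01 -0.07  0.01] q [-0.11  0.25  0.65  1.74 -0.16  1.21  0.64]
```

View pics/s10.png

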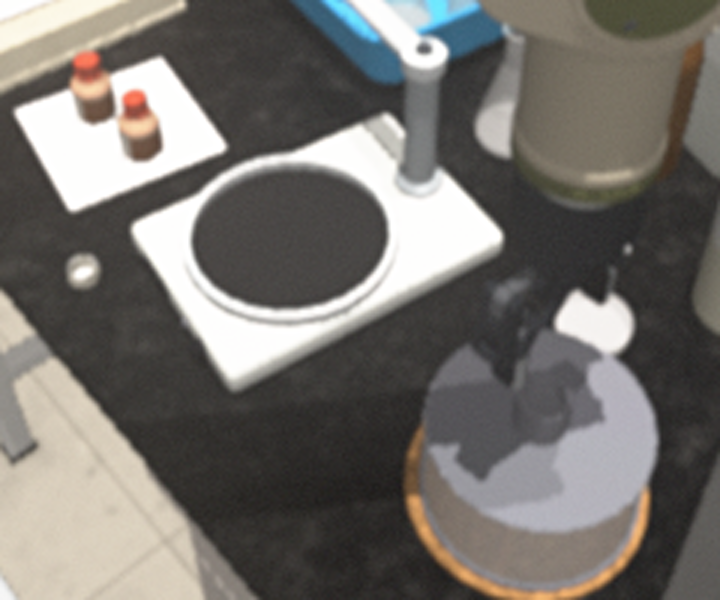

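>>> drive_tool(
  steps="1 1.5 -30 0 -1; 0 0 -25 0 -1; 0 0 -15 0 -1; 0 0 -13 0 -1; 0 0 0 0 -0.6; 0 0 0 0 0; 0 0 0 0 0.5; 0 0 0 0 1",
)

```text
time: 58.08
eef_pos: [486.1, -274.2, 97.8]
tcp_rot: [0.681, 0.732, 0.001, -0.001]
contact_force: [0.4, 0.9, 5.5]
opening: 40.7
```

```bash
python3 s.py
```

```text
t 58.075 p [ 486.1 -274.2   97.8] jaw 4.2 z [ 0.     0.003 -1.   ] open 40.7 F [0.4 0.9 5.5] T [ 0.1   0.2  -0.08] q [-0.08  0.34  0.61  1.82 -0.23  1.05  0.69]
```

>>> drive_tool(
  steps="0 0 10 0 1; 0 0 30 0 1; 0 0 40 0 1; 0 25 20 0 1; 0 45 0 0 1; 0 50 0 0 1; 0 50 0 0 1; 0 50 0 0 1",
)

```text
time: 59.08
eef_pos: [484.8, -52.4, 197.0]
tcp_rot: [0.681, 0.732, 0.001, -0.002]
contact_force: [0.5, -0.7, -3.5]
opening: 40.4
```

>>> drive_tool(
  steps="0 45 0 0 1; 4 29 0 0 1; 0 0 -25 0 1; 0 0 -15 0 1; 0 0 0 0 1",
)

```text
time: 59.7
eef_pos: [488.5, 19.5, 155.9]
tcp_rot: [0.681, 0.732, -0.0, -0.002]
contact_force: [-0.1, 0.5, -3.8]
opening: 40.4
```

```bash
python3 s.py;  python3 -c "
from h import *
d=snap('scene');e=snap('top')
cv2.imwrite('pics/full11.png',np.hstack([d['frame'],e['frame']])[:,:,::-1])
up=lambda d,x,y,w:cv2.resize(d['frame'][y:y+w,x:x+w,::-1],(400,400),interpolation=2)
cv2.imwrite('pics/s11.png',np.hstack([up(d,235,180,100),up(e,250,185,100)]))"
```

```text
t 59.7 p [488.5  19.5 155.9] jaw 4.1 z [-0.004  0.003 -1.   ] open 40.4 F [-0.1  0.5 -3.8] T [-0.01  0.03 -0.04] q [-0.51  0.09  0.4   1.93 -0.04  1.14 -0.02]
```

View pics/s11.png

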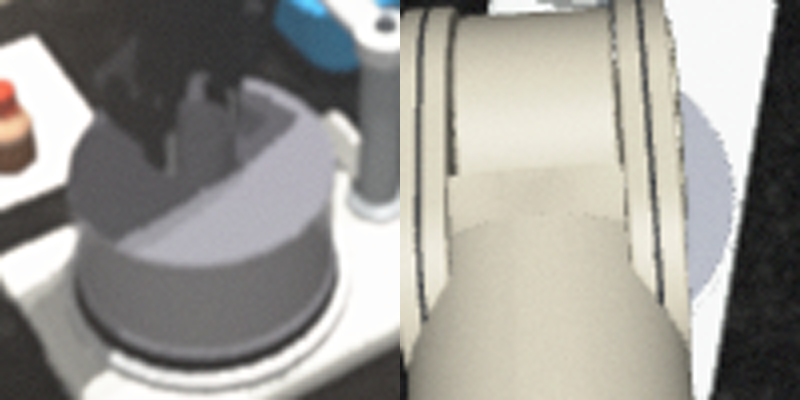

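```bash
python3 -c "
from h import *
from scipy.optimize import least_squares as LS
d=snap('scene');e=snap('top')
z=149
A=[ray(d,235+x/4-.4,180+y/4-.4,z)[:2] for x,y in((69,190),(76,222),(118,249),(160,264),(200,268),(245,260),(290,238),(322,205),(331,165),(318,122))]
B=[ray(e,250+x/4-.4,185+y/4-.4,z)[:2] for x,y in((337,197),(326,140),(312,118),(292,95),(330,240),(318,268),(292,303))]
for P in(A,B):
    for fr in(0,1):
        f=lambda p:np.hypot(*(np.array(P)-p[:2]).T)-(p[2] if fr else 86)
        r=LS(f,[489,16,86]);print(r.x.round(1),r.fun.round(1))
"
```

```text
[487.9  15.2  86. ] [-4.5  0.7 -1.9 -0.2  1.3  0.9  0.  -0.6 -2.9 -1.9]
[486.7  12.3  83.4] [-1.7  2.5 -1.2 -0.3  0.8  0.4 -0.2 -0.2 -1.3  1.2]
[490.9  12.6  86. ] [ 0.1  0.8 -0.2 -0.4 -0.3 -0.3  0.2]
[490.9  11.9  85.4] [ 0.   0.8 -0.2 -0.3 -0.4 -0.3  0.4]
```

>>> drive_tool(
  steps="1 1.7 -6 0 1; 0 0 -6 0 1; 0 0 -3 0 1; 0 0 -3 0 1; 0 0 -2 0 1; 0 0 0 0 1",
)

```text
time: 60.65
eef_pos: [490.4, 21.8, 136.6]
tcp_rot: [0.681, 0.732, 0.001, -0.002]
contact_force: [0.2, -0.4, -3.2]
opening: 40.0
```

```bash
python3 s.py
```

```text
t 60.65 p [490.4  21.8 136.6] jaw 4.2 z [-0.002  0.004 -1.   ] open 40.0 F [ 0.2 -0.4 -3.2] T [ 0.04  0.02 -0.01] q [-0.51  0.11  0.4   1.94 -0.05  1.09 -0.01]
```

>>> drive_tool(
  steps="0 0 -3 0 1; 0 0 -2 0 1; 0 0 -1.5 0 1; 0 0 -1 0 1; 0 0 0 0 1",
)

```text
time: 61.28
eef_pos: [490.5, 21.9, 129.3]
tcp_rot: [0.681, 0.732, 0.001, -0.002]
contact_force: [0.9, 0.9, -3.9]
opening: 40.5
```

```bash
python3 s.py
```

```text
t 61.275 p [490.5  21.9 129.3] jaw 4.2 z [-0.002  0.004 -1.   ] open 40.5 F [ 0.9  0.9 -3.9] T [-0.01  0.   -0.04] q [-0.51  0.12  0.4   1.95 -0.06  1.08 -0.01]
```

>>> drive_tool(
  steps="0 0 -1 0 1; 0 0 0 0 1; 0 0 0 0 0.3; 0 0 0 0 -0.5; 0 0 0 0 -1; 0 0 0 0 -1; 0 0 15 0 -1; 0 0 30 0 -1",
)

```text
time: 62.28
eef_pos: [489.9, 21.7, 173.8]
tcp_rot: [0.681, 0.732, 0.0, -0.002]
contact_force: [2.1, 0.2, 0.2]
opening: 85.4
```

>>> drive_tool(
  steps="0 0 40 0 -1; 0 0 45 0 -1; 0 0 32 0 -1; 30 30 0 -7 -0.6; 36 36 0 -7 -0.6; 36 36 0 0 -0.6; 36 36 0 0 -0.6; 36 37 0 0 -0.6",
)

```text
time: 63.28
eef_pos: [665.5, 198.1, 291.5]
tcp_rot: [0.765, 0.644, 0.002, -0.002]
contact_force: [-0.3, -0.4, 1.4]
opening: 68.5
```

```bash
python3 s.py;  python3 -c "
from h import *
d=snap('scene');e=snap('top')
up=lambda d,x,y,w:cv2.resize(d['frame'][y:y+w,x:x+w,::-1],(400,400),interpolation=2)
cv2.imwrite('pics/s12.png',np.hstack([up(d,235,140,140),up(e,220,150,140)]))"
```

```text
t 63.275 p [665.5 198.1 291.5] jaw -9.8 z [ 0.     0.004 -1.   ] open 68.5 F [-0.3 -0.4  1.4] T [ 0.01 -0.06 -0.02] q [-0.58  0.48  0.36  1.17 -0.17  1.52 -0.43]
```

View pics/s12.png

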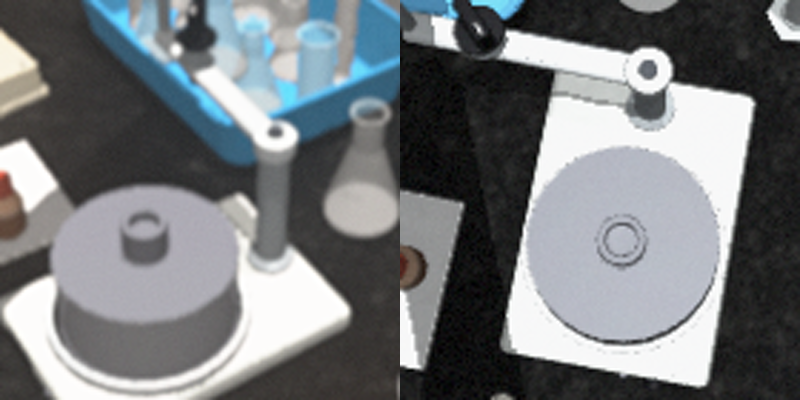

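>>> drive_tool(
  steps="0 -0.5 -20 0 -0.6; 0 0 -20 0 -0.6; 0 0 -12 0 -0.6; 0 0 -10 0 -0.6; 0 0 0 0 0.3; 0 0 0 0 1; 0 0 0 0 1; 0 0 0 0 1",
)

```text
time: 64.38
eef_pos: [664.8, 196.4, 229.1]
tcp_rot: [0.765, 0.644, 0.002, -0.002]
contact_force: [-0.8, 0.6, 3.4]
opening: 12.4
```

```bash
python3 s.py
python3 - <<'E'
import numpy as np
from plant import read_state
h=np.array([627.5,-6]); x=read_state()['eef_pos'][:2]-h
print(np.hypot(*x)); a0=np.arctan2(x[1],x[0]); th=np.radians(171.4)-a0; print(th)
p=None;N=16
for a in np.linspace(a0,np.radians(171.4),N+1):
    q=h+np.hypot(*x)*np.array([np.cos(a),np.sin(a)])
    if p is not None: print((q-p).round(1),end=';')
    p=q
print(p, np.degrees(th)/N)
E
```

```text
t 64.375 p [664.8 196.4 229.1] jaw -9.8 z [ 0.001  0.004 -1.   ] open 12.4 F [-0.8  0.6  3.4] T [-0.04  0.09  0.02] q [-0.59  0.5   0.35  1.28 -0.17  1.4  -0.42]
205.84021130256025
1.6026861410923794
[-20.4   2.7];[-20.6   0.7];[-20.6  -1.4];[-20.3  -3.5];[-19.9  -5.5];[-19.2  -7.4];[-18.4  -9.3];[-17.4 -11.1];[-16.2 -12.8];[-14.8 -14.3];[-13.3 -15.7];[-11.7 -17. ];[ -9.9 -18.1];[ -8. -19.];[ -6.1 -19.7];[ -4.1 -20.2];[423.9741776   24.78038669] 5.739196985543857
```

>>> drive_tool(
  steps="-20.4 2.7 0 5.7 1; -20.6 0.7 0 5.7 1; -20.6 -1.4 0 5.7 1; -20.3 -3.5 0 5.7 1; -19.9 -5.5 0 5.7 1; -19.2 -7.4 0 5.7 1; -18.4 -9.3 0 5.7 1; 0 0 0 0 1",
)

```text
time: 65.38
eef_pos: [525.2, 171.0, 229.0]
tcp_rot: [0.5, 0.866, 0.001, -0.001]
contact_force: [2.2, -5.4, 1.9]
opening: 12.2
```

>>> drive_tool(
  steps="-17.4 -11 0 5.7 1; -16.2 -12.8 0 5.7 1; -14.8 -14.3 0 5.7 1; -13.3 -15.7 0 5.7 1; -11.7 -17 0 5.7 1; -9.9 -18 0 5.7 1; 0 0 0 0 1",
)

```text
time: 66.25
eef_pos: [444.1, 81.5, 229.0]
tcp_rot: [0.224, 0.974, -0.0, 0.001]
contact_force: [13.0, -6.8, -4.4]
opening: 12.2
```

```bash
python3 s.py
```

```text
t 66.25 p [444.1  81.5 229. ] jaw 64.1 z [ 0.001 -0.    -1.   ] open 12.2 F [13.  -6.8 -4.4] T [-1.36 -2.59  0.17] q [-0.54 -0.07  0.25  1.91  0.02  1.29  0.82]
```

>>> drive_tool(
  steps="-6 -20 0 5.7 1; -6 -19.7 0 5.7 1; -2.5 -12 0 4 1; 0 0 0 0 1",
)

```text
time: 66.75
eef_pos: [428.2, 31.8, 229.0]
tcp_rot: [0.092, 0.996, -0.0, -0.001]
contact_force: [3.6, -2.0, 3.7]
opening: 12.3
```

```bash
python3 s.py
```

```text
t 66.75 p [428.2  31.8 229. ] jaw 79.5 z [-0.002 -0.    -1.   ] open 12.3 F [ 3.6 -2.   3.7] T [-0.38 -0.71  0.04] q [-0.51 -0.12  0.31  1.96  0.04  1.3   1.17]
```

>>> drive_tool(
  steps="-0.5 -4 0 0 1; -0.4 -4 0 0 1; 0 0 0 0 1",
)

```text
time: 67.12
eef_pos: [427.3, 26.6, 229.0]
tcp_rot: [0.089, 0.996, 0.001, -0.001]
contact_force: [5.4, 7.6, 3.7]
opening: 12.5
```

```bash
python3 s.py
```

```text
t 67.125 p [427.3  26.6 229. ] jaw 79.7 z [-0.002  0.002 -1.   ] open 12.5 F [5.4 7.6 3.7] T [ 1.72 -1.14  0.26] q [-0.5  -0.13  0.31  1.96  0.04  1.3   1.19]
```

>>> drive_tool(
  steps="0 -3 0 0 1; 0 0 0 0 1",
)

```text
time: 67.38
eef_pos: [427.3, 26.5, 229.0]
tcp_rot: [0.088, 0.996, 0.003, -0.001]
contact_force: [6.7, 20.7, 3.1]
opening: 12.0
```

```bash
python3 s.py
```

```text
t 67.375 p [427.3  26.5 229. ] jaw 79.9 z [-0.001  0.005 -1.   ] open 12.0 F [ 6.7 20.7  3.1] T [ 4.13 -1.2   0.22] q [-0.5  -0.13  0.31  1.96  0.04  1.3   1.19]
```

>>> drive_tool(
  steps="0 1.5 0 0 1; 0 0 0 0 0.3; 0 0 0 0 -0.5; 0 0 0 0 -0.6; 0 0 10 0 -0.6; 0 0 25 0 -0.6; 0 0 30 0 -0.6; -5 40 0 0 -0.6",
)

```text
time: 68.38
eef_pos: [422.7, 61.2, 296.3]
tcp_rot: [0.093, 0.996, 0.0, 0.0]
contact_force: [1.3, 0.4, -0.6]
opening: 68.6
```

>>> drive_tool(
  steps="-5 45 0 0 -0.6; -5 45 0 0 -0.6; -10 45 0 0 -0.6; -20 45 0 0 -0.6; -20 45 0 0 -0.6; -20 40 0 0 -0.6; 0 0 0 0 -0.6",
)

```text
time: 69.25
eef_pos: [339.2, 330.5, 293.6]
tcp_rot: [0.087, 0.996, -0.0, -0.002]
contact_force: [1.5, -0.8, 0.5]
opening: 68.2
```

```bash
python3 s.py;  python3 -c "
from h import *
d=snap('scene');e=snap('top')
up=lambda d,x,y:cv2.resize(d['frame'][y:y+140,x:x+140,::-1],(400,400),interpolation=2)
cv2.imwrite('pics/s13.png',np.hstack([up(d,195,160),up(e,210,150)]))"
```

```text
t 69.25 p [339.2 330.5 293.6] jaw 80.0 z [-0.005 -0.    -1.   ] open 68.2 F [ 1.5 -0.8  0.5] T [-0.03 -0.05 -0.03] q [-0.8  -0.02 -0.07  1.74 -0.    1.43  0.53]
```

View pics/s13.png

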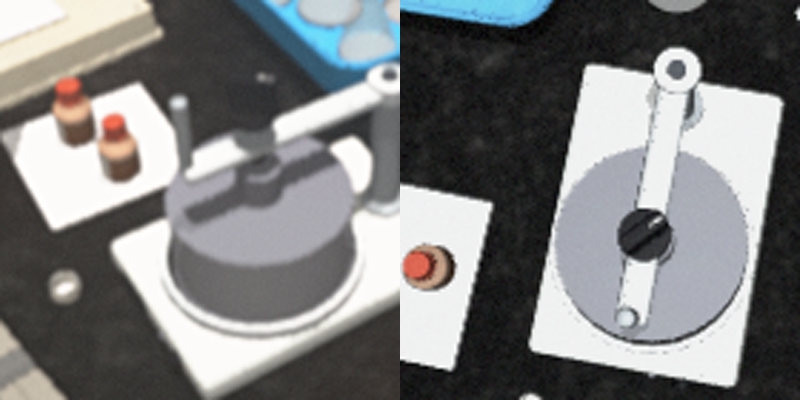

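```bash
python3 -c "
from h import *
print(order.job_done())"
```

```text
the job is handed in; nothing more can be done
None
```

The job is done and handed in at about 69 s of robot time, well under the 208 s limit.

**What I did**
- I turned the knob about 223° clockwise to its stop and swung the clamp about 1.6 rad aside. At the knob's stop the grip dragged the clamp arm a few degrees sideways.
- I lifted the cover off and stood it on the mat. I then found it about 17 mm off from where I had put it, so I centred it again before touching any bottle.
- Two bottles were in the dish. I stood both on the white tile.
- I put the cover back in the dish and swung the arm back over it. At its stop the arm did not move under about 20 N. The knob stayed unscrewed.

**Last checks**
- In the pictures the hand pin is back at the same pixel as at the start.
- The cover's boss was within about 1 pixel (roughly 2 mm) of where it began, measured after I put the cover back, and its edge looks inside the rim. The clamp hid the boss in the last picture.
- Both bottles are upright on the tile, and nothing else appears moved.

**What went wrong**
- On the way back to the cover, joints 2 and 3 ran to their range limits. The tool tilted about 4° and had to be brought back. The joint readings, printed to two decimals, showed the limits exactly (-0.50 and 1.34), so I can't rule out a slight overshoot.
- The two cameras differed by a few millimetres on some points. That was within the tolerance of every grasp and placing.

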